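# Grease the glaze mill's bearing through its slanting nipple

### The job

Lift the loose dust lid off the blue jar mill by its bow handle and lay it gently on the table. Take the red grease gun out of its black cup by the ribbed grip, press its coupler squarely onto the slanting brass nipple until it snaps on, then push on until the barrel is nearly at the end of its spring stroke. Finish like that, gripping the gun and holding it steadily against its spring, with the other things on the table left where they stand.

Things in the scene. Friction and masses are not known exactly. Their poses are not given: they have to be found in the camera images.
- mill: Bench jar mill, fixed: blue-green gear case 116 (x) x 124 (y) x 80 mm high, two black rollers (77 mm high) behind it on a 10 mm base plate from x -108 to +180, y +-75 mm. Origin: on the table under the centre of the case; z up, -x is the front with the control panel, facing the robot when unturned. A round well, 88 mm across, 42 deep, is in the case's top over the origin; the nipple stands in it.
- nipple: Brass grease nipple in the well, fixed, leaning 30 degrees from vertical to the mill's left side (+y). Origin: foot of its boss, at mill (0, -14, 40) mm; z points outward along its axis. Along z: boss 23 mm across to 12 mm, foot 19 across to 18, neck 9 across to 26, then the button head: 16 across at 29.5 to 31, tapering to 10 across and a domed tip at 36.5 mm.
- nipple_tip (a point): Centre of the nipple's tip (36.5 mm from its origin); z points outward along the nipple's axis, so the coupler is pressed on along -z. The tip stands 72 mm above the table, 8 mm below the case's top, at mill (0, 4) mm.
- lid: Loose aluminium dust lid, 140 g: disc 100 mm across, 5 mm thick, lying on the gear case's top (80 mm above the table) over the well, with a 79 mm spigot 4 mm deep below it that hangs in the well with 4 mm of play all round. Origin: centre of the disc's underside, z up. A dark steel bow handle stands across its front part.
- lid_handle (a point): Middle of the bow handle's top bar, 30 mm from the lid's centre on its -x side and 29 mm above the disc's underside: a round bar 8 mm thick along the lid's y, 48 mm between the axes of its legs, 20 mm free below the bar. Axes as the lid's.
- stand: Black drip cup that holds the grease gun, fixed to the table: 52 mm across (foot 72 mm), 40 mm high, inside 44 mm across, inner floor 6 mm high. Origin: centre of its underside.
- gun: Push-type grease gun, 390 g with coupler, standing upright nose down in the cup, loose. Origin: on its axis at the coupler's mouth (spring out); z points up along the gun to its butt at 152 mm. Red barrel 32 mm across from 50 to 152 mm with a 39 mm collar at 90 to 96 mm and black grip ribs from 98 to 146 mm above it. Below the barrel a steel coupler on a spring stem.
- gun_grip (a point): Middle of the ribbed grip, on the gun's axis 122 mm from the coupler's mouth, 32 mm across, 30 mm below the butt. Axes as the gun's.
- coupler_seat (a point): Inner seat of the coupler, on the gun's axis 20.5 mm above the coupler's mouth; it meets the nipple's tip when fully on. The mouth, 32 mm across, flares inside from 25 mm to an 18 mm bore in 8 mm; three spring balls 10 mm above the mouth snap behind the nipple's head (at about 6 to 10 N along the axis). z as the gun's z; it moves with the coupler.
- coupler (a joint): Spring stroke of the gun: how far the coupler has moved into the barrel, 0 (spring out) to 0.012 m (stop). The spring is preloaded: it starts to give at about 9 N, and takes about 14 N at the stop, along the gun's axis, so it hardly gives before the coupler has snapped on.
- mill_jar: Bystander: white porcelain mill jar with clamp bar, 90 mm across, 122 mm high, origin at its foot.
- biscuit_tube: Bystander: red card tube with white lid, 78 mm across, 117 mm high, origin at its foot.
- bottle_mint: Bystander: mint-green squeeze bottle with blue cap, 72 mm across, 125 mm high, origin at its foot.
- pigment_jar_01: Bystander: small green pigment jar with white lid among other pigment jars at the right, 40 mm across, 54 mm high, origin at its foot.
- rinse_jar: Bystander: glass rinse jar, 54 mm across, 61 mm high, origin at its foot.
- brush_tumbler: Bystander: amber tumbler full of brushes, 73 mm across, 222 mm high with the brushes, origin at its foot.
There are look-alikes about, which are no part of the job. Leave any green look-alike of the gun alone.

How it is judged:
By the outcome, as a careful person would: the job done as asked, in the order asked, and still so for the second after the job is handed in, while the arm keeps its last pose, push and grip.
It also fails if it takes over 54 s, if anything falls off the work surface, if the arm or the gripper's body presses on something with over 40 N, if the wrist force passes 120 N, or if a joint passes its speed limit or range.

### The arm

A 6-joint arm with a two-finger parallel gripper is mounted at the origin on a cart in front of the work surface, level with it; the furniture and walls round the work are solid. World frame = base frame: x ahead of the robot, y to its left, z up, the work surface at z = 0. Lengths are in m, angles in degrees, forces in N, time in s.
With the tool pointing down it reaches from about 0.375 to 0.9 m from the base axis. Payload 3.1 kg.
Tool frame: the origin (TCP) lies on the centre line of the jaws, within the pads' length; the fingertips stand 14 mm ahead of it and the grasp point (between the pads) lies 5 mm behind it (bot.tips_ahead is the distance from the TCP to the fingertips, in m); z points along the fingers, y is the line along which they close (so a half turn about z gives the same grasp; the last joint's range is limited). The gripper opens to 87 mm and grips with 3 to 60 N. Pads are 19 mm wide; open, the fingers measure 117 mm over their backs; the gripper's body (75 mm by 190 mm) begins 51 mm behind the grasp point.
Start: joints at [60.991, 30.224, 82.088, -0, 67.689, -10.227], TCP at [0.201, 0.592, 0.237] pointing down, gripper open.
Joint ranges: [-176.69, 176.69], [-43.24, 126.21], [12.49, 139.97], [-82, 262], [0, 151.66], [-163.58, 163.58]. Speed limits (degrees/s): [159.86, 159.86, 180, 180, 180, 180].

### API

Orientations are given as a 3x3 rotation matrix whose columns are the frame's x, y, z axes.
In Python, from rig import bot gives the robot as it stands.
- The arm moves only by the tool play_rows, never from a script. Its argument "moves" is a list that holds one entry, the list of rows, each a list of 6 numbers: the shift along the tool's x, y, z in mm, then the turn, a rotation vector about the tool's x, y, z in rad. A call has 1 to 5 rows; each row shifts and turns the commanded pose from where the row before left it, along the tool's axes as they then stand; what a row does not reach is not made up. A row lasts 1/10 s, in which the tool goes at most 50 mm and 8.59 degrees, less where a joint would pass 70% of its speed; a pose out of reach is approached as far as the arm can. A call with a gripper value outside its range is refused whole. "fingers" is the opening, from -1 (shut) to 1 (fully open), set as the call begins (left out, the last holds). The fingers move at their own pace and stop on an object; the grip force is fixed at half the most. Time passes only in rows, so rows that do not move let the fingers close. It gives the time, the measured TCP pose, the force, the opening and the grip force at its end, in the units of the state.
- bot.read_state(): the state, without advancing time (a new reading comes with each control period).
- bot.capture(name): name is "scene" or "top"; returns a dict with "image" (420x560x3 uint8, blue, green, red), "fx", "fy", "cx", "cy" (pixels), "R" (3x3) and "t" (3): a world point X has camera coordinates R X + t. Camera axes: x right, y down, z forward; pixel columns grow to the right and rows downward; lengths in m; the calibration is good to about 2 mm. A picture is of the moment at which its call begins. There is no depth.
- bot.hand_in(): hands the job in; it is judged then, once.
Trained networks look in a picture, given as the dict that the camera call returned (one of the last four; its "shot" number tells which), for a name from the list of things; names that differ only in an ending like _2 or _b are one class to them, and where a whole thing is asked for, a point or a joint stands for the part that bears it (a point fixed in the world has none). Each returns a list of dicts, best first, with "confidence" (0 to 1); they miss things now and then, are a little off and sometimes report something else, mostly with a low value. They report only what shows in the picture. A call takes as long as a camera call. They do not tell look-alikes from the thing itself.
- bot.search_frame(picture, query): "centre" ([column, row] in pixels, amid what is visible of it).
- bot.silhouettes(picture, query): "pixels" (420x560 bool, what is visible of it) and "centre" ([column, row] in pixels, amid what is visible of it).
- bot.pinpoint(picture, query): "centre" ([column, row] in pixels: a listed point, or the origin of a listed thing).
The state is a dict: "time_s": time; "joint_positions": joint angles; "qvel": joint speeds; "tau": joint torques, N m; "position": TCP position; "tcp_rot": TCP orientation; "force": force on the tool from outside, world axes, zero at the start; "moment": the same for the moment, N m; "opening": opening from 0.0 (shut) to 1.0 (fully open); "grasp_force": force on a finger pad.
Only numpy, scipy, OpenCV 4.12 (cv2) and the standard library are available. Lean on these libraries where they do the work, as an engineer would, in place of code of your own. Each camera call takes 0.05 s, during which the arm holds its last target. There are 200 camera calls.

## Working session

There is one attempt and no reset: what is moved stays moved. The work goes in short steps, Python scripts to look and compute and a tool call to move; the robot and the scene stay as the last step left them, time stands still between calls to the robot, and variables do not carry over. Pictures are saved under pics/ and viewed, at most 10 in all, crops included, and the job is handed in when it is done.

Besides the shell and the picture viewer there is one more tool, called after "Call:" by a JSON object that holds its "method" and its "body", one argument or row to a line. play_rows: Moves the arm, as the interface text tells. Its arguments: {"type":"object","properties":{"moves":{"type":"array","items":{"type":"array","items":{"type":"array","items":{"type":"number"}}}},"fingers":{"type":"number"}},"required":["moves"]}

```bash
mkdir -p pics; ls
cat > h.py <<'E'
import numpy as np, cv2
from rig import bot
def ray(p,c):
    R=np.array(p["R"]);t=np.array(p["t"])
    d=R.T@np.array([(c[0]-p["cx"])/p["fx"],(c[1]-p["cy"])/p["fy"],1]); return -R.T@t,d
def atz(p,c,z):
    o,d=ray(p,c); return o+d*(z-o[2])/d[2]
def tri(p,c,q,e):
    o1,d1=ray(p,c);o2,d2=ray(q,e);d1/=np.linalg.norm(d1);d2/=np.linalg.norm(d2)
    s=np.linalg.lstsq(np.c_[d1,-d2],o2-o1,rcond=None)[0]
    a=o1+s[0]*d1;b=o2+s[1]*d2;return (a+b)/2,np.linalg.norm(a-b)
def proj(p,X):
    c=np.array(p["R"])@np.array(X)+np.array(p["t"]); return np.array([p["fx"]*c[0]/c[2]+p["cx"],p["fy"]*c[1]/c[2]+p["cy"]])
E
python3 - <<'E'
from h import *
np.set_printoptions(precision=3,suppress=True)
A=bot.capture("scene");B=bot.capture("top")
cv2.imwrite("pics/s.png",A["image"]);cv2.imwrite("pics/t.png",B["image"])
for n,p in(("s",A),("t",B)):
    print(n,ray(p,(280,210)),p["fx"])
    for q in["mill","nipple_tip","lid","lid_handle","stand","gun","gun_grip","coupler_seat","mill_jar","biscuit_tube","bottle_mint","rinse_jar","brush_tumbler"]:
        print(n,q,[(np.round(r["centre"]),round(float(r["confidence"]),2)) for r in bot.pinpoint(p,q)[:3]])
E
```

```text
pics
s (array([ 0.034, -0.766,  0.89 ]), array([ 0.384,  0.647, -0.659])) 408.10370359856176
s mill [(array([315., 235.]), 0.62), (array([307., 220.]), 0.2)]
s nipple_tip [(array([221., 154.]), 0.36), (array([312., 218.]), 0.35)]
s lid [(array([310., 222.]), 0.72), (array([312., 236.]), 0.66)]
s lid_handle [(array([304., 208.]), 0.93), (array([257., 150.]), 0.65)]
s stand [(array([222., 186.]), 0.64)]
s gun [(array([223., 184.]), 0.86), (array([242., 176.]), 0.68)]
s gun_grip [(array([243., 148.]), 0.77), (array([221., 161.]), 0.71)]
s coupler_seat [(array([218., 178.]), 0.57), (array([244., 168.]), 0.4)]
s mill_jar [(array([335., 306.]), 0.93)]
s biscuit_tube [(array([374., 292.]), 0.71)]
s bottle_mint [(array([381., 331.]), 0.61), (array([221., 158.]), 0.61)]
s rinse_jar [(array([232., 161.]), 0.49), (array([226., 184.]), 0.28)]
s brush_tumbler [(array([255., 150.]), 0.63)]
t (array([0.378, 0.051, 1.555]), array([ 0.079, -0.013, -0.997])) 526.2545359894939
t mill [(array([302., 186.]), 0.8)]
t nipple_tip []
t lid [(array([305., 182.]), 0.67), (array([134., 194.]), 0.41)]
t lid_handle [(array([300., 188.]), 0.89)]
t stand [(array([180., 227.]), 0.83)]
t gun [(array([175., 195.]), 0.8), (array([178., 228.]), 0.62)]
t gun_grip [(array([424., 202.]), 0.7), (array([165., 190.]), 0.62), (array([135., 190.]), 0.18)]
t coupler_seat [(array([173., 194.]), 0.39)]
t mill_jar [(array([386., 212.]), 0.86)]
t biscuit_tube [(array([394., 179.]), 0.96)]
t bottle_mint [(array([424., 203.]), 0.62)]
t rinse_jar [(array([136., 193.]), 0.6)]
t brush_tumbler [(array([135., 158.]), 0.93), (array([302., 185.]), 0.3)]
```

Run:
```python
import cv2
a=cv2.imread("pics/s.png")[100:360,170:430];b=cv2.imread("pics/t.png")[120:270,100:470]
cv2.imwrite("pics/s1.png",cv2.resize(a,None,fx=2.3,fy=2.3,interpolation=3));cv2.imwrite("pics/t1.png",cv2.resize(b,None,fx=2.15,fy=2.15,interpolation=3))
```

```text
(no output)
```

View pics/s1.png

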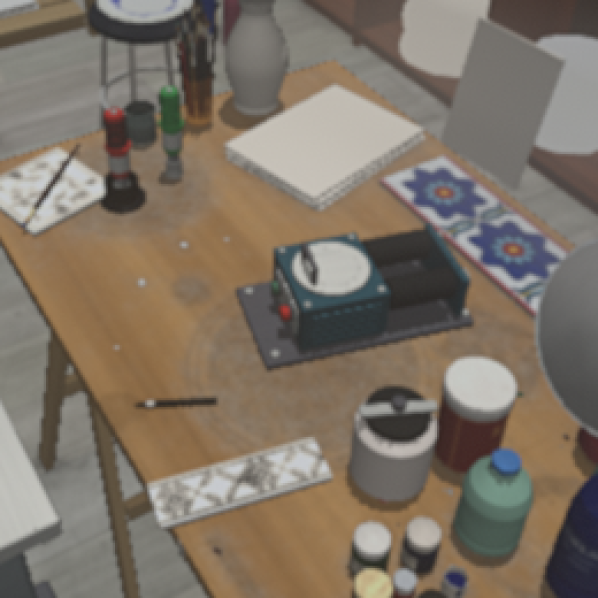

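View pics/t1.png

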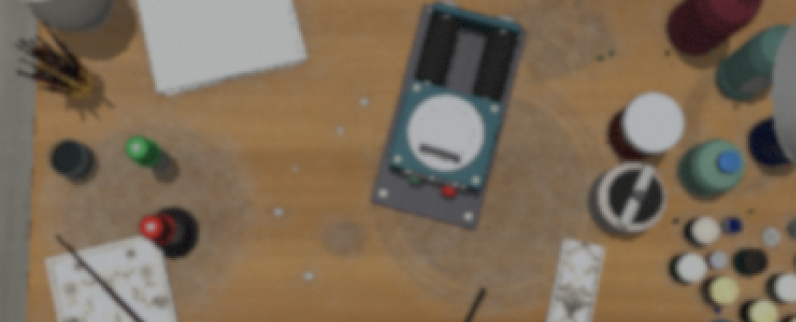

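Candidates: the red gun, scene (221,161) / top (171,226), standing in the black cup at top (180,227), against the green look-alike at scene (244,150) / top (166,190). The green one stands without a cup, so red is the choice. The lid is at top (305,182), with its bar from about (296,188) to (314,193). The dark pot at (133,194) and the brushes aren't part of the job.

Run:
```python
from h import *
np.set_printoptions(precision=4,suppress=True)
A=bot.capture("scene");B=bot.capture("top")
im=B["image"]
# mill base-plate corners from top crop
for n,(u,v),z in[("FL",(372,202),.01),("FR",(475,230),.01),("gcFL",(391,176),.08),("gcFR",(482,194),.08),("gcBL",(410,82),.08),("gcBR",(503,98),.08)]:
    print(n,atz(B,(u/2.15+100,v/2.15+120),z))
T=lambda q,i,n,m:tri(A,n,B,m)
pp=lambda p,q:bot.pinpoint(p,q)
for q,i,j in[("lid_handle",0,0),("mill",0,0),("lid",0,0),("stand",0,0)]:
    try:
        a=pp(A,q)[i]["centre"];b=pp(B,q)[j]["centre"];print(q,*tri(A,a,B,b))
        z={"lid_handle":.109,"lid":.08}.get(q,0);print("  atz",atz(A,a,z),atz(B,b,z))
    except Exception as e: print(q,e)
# handle: dark pixels inside lid
def comp(p,c,r,f):
    h=cv2.cvtColor(p["image"],cv2.COLOR_BGR2HSV).astype(int);m=f(h).astype(np.uint8)
    k=np.zeros_like(m);c=np.int32(c);k[c[1]-r:c[1]+r,c[0]-r:c[0]+r]=1;return np.argwhere(m*k)[:,::-1].astype(float)
dark=comp(B,(304,190),14,lambda h:(h[...,2]<75)&(h[...,1]<110))
for s in bot.silhouettes(B,"lid_handle")[:2]: 
    print("lid sil",s["centre"],s["pixels"].sum(),s["confidence"])
w=B["image"][160:215,280:330]
cv2.imwrite("pics/l.png",cv2.resize(w,None,fx=11,fy=10,interpolation=3))
for n,p,c,z in(("s",A,(221,152),.158),("t",B,(171,226),.158)):
    r=comp(p,c,14,lambda h:((h[...,0]<8)|(h[...,0]>172))&(h[...,1]>140)&(h[...,2]>70))
    print("red",n,len(r),r.min(0),r.max(0),r.mean(0),atz(p,r.mean(0),z))
for p in(A,B):
    for s in bot.silhouettes(p,"stand")[:1]: print(s["centre"],atz(p,s["centre"],.04))
```

```text
FL [0.4891 0.0504 0.01  ]
FR [ 0.4526 -0.0909  0.01  ]
gcFL [0.5186 0.026  0.08  ]
gcFR [ 0.4965 -0.0934  0.08  ]
gcBL [0.6435 0.0025 0.08  ]
gcBR [ 0.624  -0.1206  0.08  ]
lid_handle list index out of range
mill [ 0.5832 -0.0398 -0.0123] 0.027627282116666357
  atz [ 0.5884 -0.0551  0.    ] [ 0.5696 -0.0321  0.    ]
lid [ 0.5737 -0.0478  0.0806] 4.0194842299185845e-05
  atz [ 0.5741 -0.0472  0.08  ] [ 0.5737 -0.0478  0.08  ]
stand [0.4455 0.323  0.0004] 0.011106243820837646
  atz [0.4406 0.3257 0.    ] [0.4507 0.3211 0.    ]
lid sil [304.0, 179.5] 958 0.95
lid sil [133.3, 189.3] 353 0.16
red s 34 [216. 148.] [226. 165.] [220.7941 154.9412] [0.4322 0.2802 0.158 ]
red t 106 [165. 219.] [180. 231.] [172.3113 224.434 ] [0.4472 0.3166 0.158 ]
[223.2, 185.9] [0.4258 0.2721 0.04  ]
[183.9, 227.3] [0.4452 0.3057 0.04  ]
```

View pics/l.png

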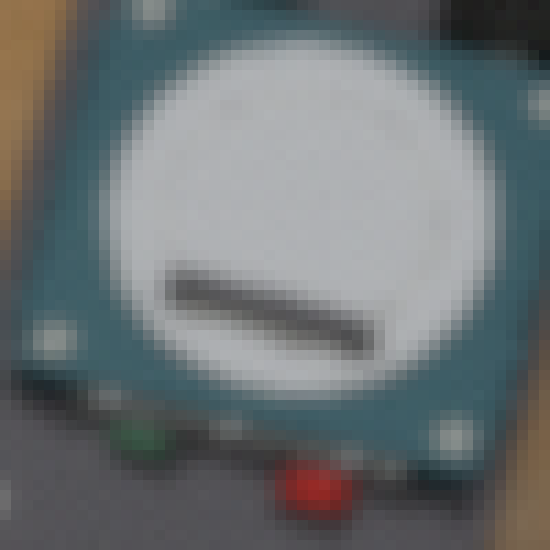

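Run:
```python
from h import *
np.set_printoptions(precision=4,suppress=True)
A=bot.capture("scene");B=bot.capture("top")
a,b=atz(B,(295.5,188.5),.111),atz(B,(314.1,193.8),.111);d=a-b
print("bar",a,b,(a+b)/2,np.linalg.norm(d),"lid yaw",np.degrees(np.arctan2(-d[0],d[1])))
print("lid c",atz(B,(307.5,181.8),.085))
print("butt",atz(B,(171,225.3),.158),"cup top", atz(B,(183,227),.04))
for X in ([.447,.318,.158],[.447,.318,.006],[.57,-.046,.08]): print(proj(A,X),proj(B,X))
a=A["image"][135:200,195:265];b=B["image"][200:250,150:205]
cv2.imwrite("pics/g.png",np.hstack([cv2.resize(a,(420,390),interpolation=3),cv2.resize(b,(429,390),interpolation=3)])[:,:800])
print(bot.read_state())
```

```text
bar [ 0.5532 -0.0107  0.111 ] [ 0.5392 -0.0623  0.111 ] [ 0.5462 -0.0365  0.111 ] 0.053428943256140504 lid yaw -15.208999336327981
lid c [ 0.5759 -0.0455  0.085 ]
butt [0.4448 0.32   0.158 ] cup top [0.446  0.3083 0.04  ]
[220.1889 148.1433] [171.7895 224.4958]
[224.1235 184.7521] [181.6545 227.166 ]
[311.6194 217.3226] [307.5613 184.1004]
{'time_s': 2.15, 'joint_positions': array([ 60.9901,  30.2255,  82.0869,   0.0003,  67.6902, -10.2294]), 'qvel': array([-0.1305, -0.0418,  0.0864, -0.0607,  0.046 , -0.0455]), 'tau': array([  0.    , -44.0004, -17.698 ,   0.0634,   0.0505,  -0.    ]), 'position': array([0.2012, 0.5917, 0.2365]), 'tcp_rot': array([[-0.9468,  0.3219, -0.    ],
       [ 0.3219,  0.9468, -0.    ],
       [ 0.    , -0.    , -1.    ]]), 'force': array([-0.5928,  0.157 ,  0.5042]), 'moment': array([ 0.0025,  0.0023, -0.0087]), 'grasp_force': 0.0, 'opening': 0.9966858015365004}
```

View pics/g.png

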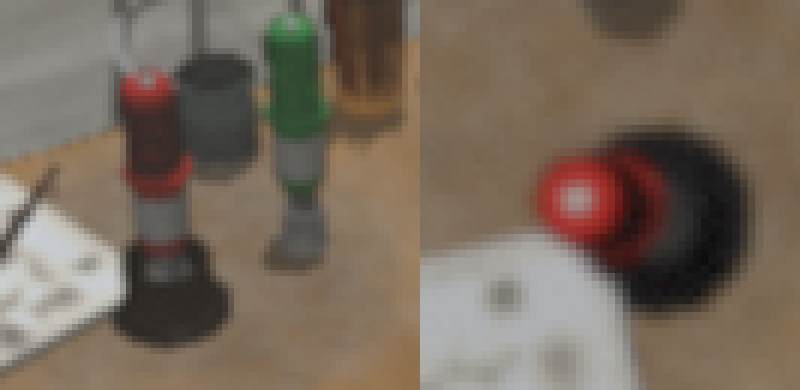

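The crop shows the red gun upright in the black cup, butt at scene (219.7,148.3) and top (170.3,225.3). That puts it at about (0.445, 0.320). The green one stands free beside it. The lid bar is at (0.546, -0.0365), yaw about -15°.

```bash
cat >> h.py <<'E'
from scipy.spatial.transform import Rotation as Ro
def down(yaw): # tool y at yaw deg, z down
    y=np.array([np.cos(np.radians(yaw)),np.sin(np.radians(yaw)),0]);z=np.array([0,0,-1.]);return np.c_[np.cross(y,z),y,z]
def plan(way,start=None):
    """way: list of (pos,R,n rows)"""
    s=bot.read_state();p,R=(np.array(s["position"]),np.array(s["tcp_rot"])) if start is None else start
    for P,Rt,n in way:
        rows=[]
        for k in range(n,0,-1):
            sh=np.round(R.T@(np.array(P)-p)/k*1000,0); rv=np.round(Ro.from_matrix(R.T@Rt).as_rotvec()/k,2)
            p=p+R@sh/1000; R=R@Ro.from_rotvec(rv).as_matrix(); rows.append([float(x) if x%1 else int(x) for x in np.r_[sh,rv]])
        for i in range(0,n,5): print(str(rows[i:i+5]).replace(" ",""))
        print("->",np.round(p,4))
    return p,R
E
python3 - <<'E'
from h import *
D=down(-15);plan([((.546,-.0365,.19),D,19),((.546,-.0365,.15),D,1)])
E
```

```text
[[-28,-25,2,0,0,0.08],[-30,-23,2,0,0,0.08],[-32,-21,3,0,0,0.08],[-33,-18,2,0,0,0.08],[-34,-15,3,0,0,0.08]]
[[-36,-13,2,0,0,0.08],[-36,-10,3,0,0,0.08],[-37,-7,2,0,0,0.08],[-38,-4,3,0,0,0.08],[-38,-1,2,0,0,0.08]]
[[-38,2,3,0,0,0.08],[-37,5,2,0,0,0.08],[-37,8,3,0,0,0.08],[-36,11,2,0,0,0.08],[-35,14,3,0,0,0.08]]
[[-34,17,2,0,0,0.08],[-32,19,3,0,0,0.07],[-31,22,2,0,0,0.08],[-28,24,3,0,0,0.07]]
-> [ 0.5462 -0.0363  0.1895]
[[0,0,40,0,0,0]]
-> [ 0.5462 -0.0363  0.1495]
```

Call:
{"method": "play_rows", "body": {
  "moves": [
    [[-28, -25, 2, 0, 0, 0.08], [-30, -23, 2, 0, 0, 0.08], [-32, -21, 3, 0, 0, 0.08], [-33, -18, 2, 0, 0, 0.08], [-34, -15, 3, 0, 0, 0.08]]
  ],
  "fingers": -0.1
}}

```text
time_s: 2.65
position: [0.2933, 0.4259, 0.2247]
tcp_rot: [[-0.745, 0.667, 0.001], [0.667, 0.745, 0.0], [-0.0, 0.001, -1.0]]
force: [0.7, 0.2, -0.1]
opening: 0.632
grasp_force: 0.0
```

Call:
{"method": "play_rows", "body": {
  "moves": [
    [[-36, -13, 2, 0, 0, 0.08], [-36, -10, 3, 0, 0, 0.08], [-37, -7, 2, 0, 0, 0.08], [-38, -4, 3, 0, 0, 0.08], [-38, -1, 2, 0, 0, 0.08]]
  ]
}}

```text
time_s: 3.15
position: [0.3836, 0.2591, 0.2127]
tcp_rot: [[-0.426, 0.905, 0.001], [0.905, 0.426, 0.0], [-0.0, 0.001, -1.0]]
force: [0.5, 0.8, -0.5]
opening: 0.449
grasp_force: 0.0
```

Call:
{"method": "play_rows", "body": {
  "moves": [
    [[-38, 2, 3, 0, 0, 0.08], [-37, 5, 2, 0, 0, 0.08], [-37, 8, 3, 0, 0, 0.08], [-36, 11, 2, 0, 0, 0.08], [-35, 14, 3, 0, 0, 0.08]]
  ]
}}

```text
time_s: 3.65
position: [0.4739, 0.0933, 0.1998]
tcp_rot: [[-0.04, 0.999, 0.001], [0.999, 0.04, 0.0], [0.0, 0.001, -1.0]]
force: [-0.1, 0.3, 1.0]
opening: 0.45
grasp_force: 0.0
```

Call:
{"method": "play_rows", "body": {
  "moves": [
    [[-34, 17, 2, 0, 0, 0.08], [-32, 19, 3, 0, 0, 0.07], [-31, 22, 2, 0, 0, 0.08], [-28, 24, 3, 0, 0, 0.07], [0, 0, 30, 0, 0, 0]]
  ]
}}

```text
time_s: 4.15
position: [0.5532, -0.0418, 0.1626]
tcp_rot: [[0.259, 0.966, 0.014], [0.966, -0.259, -0.005], [-0.001, 0.015, -1.0]]
force: [1.0, -0.3, 0.1]
opening: 0.45
grasp_force: 0.0
```

Run:
```python
from h import *
np.set_printoptions(precision=4,suppress=True)
A=bot.capture("scene");B=bot.capture("top");s=bot.read_state();print(s["position"],s["tcp_rot"][:,2],s["time_s"])
for q in("lid_handle",):
    print([(r["centre"],r["confidence"]) for r in bot.pinpoint(A,q)[:2]])
cv2.imwrite("pics/v.png",cv2.resize(A["image"][160:260,255:375],(720,600),interpolation=3))
X=s["position"];print(proj(A,X),proj(A,[.546,-.0365,.109]))
plan([((.546,-.0365,.104),down(-15),4)])
```

```text
[ 0.5442 -0.0369  0.1568] [-0.0067  0.0019 -1.    ] 4.25
[]
[303.7351 198.3847] [303.464 210.818]
[[0,0,14,0,0,0],[0,1,13,0,0,0],[0,0,14,0,0,0],[0,1,13,-0.01,0,0]]
-> [ 0.5461 -0.0366  0.1041]
```

View pics/v.png

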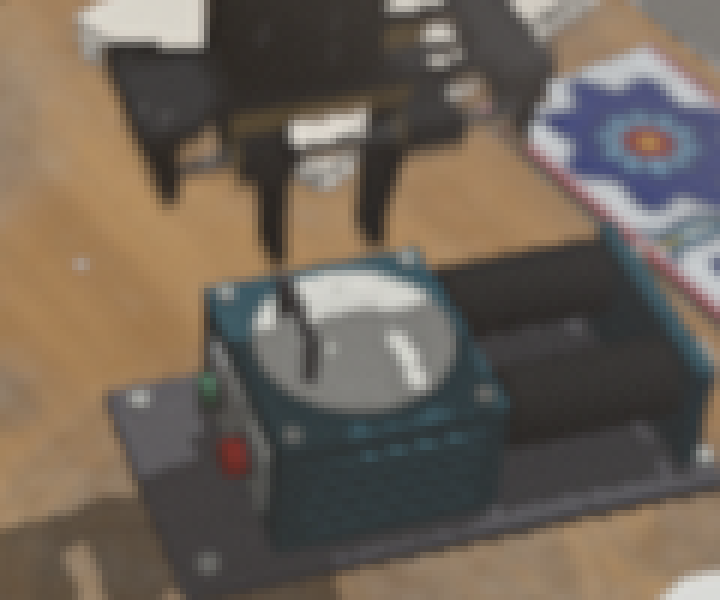

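Open jaws straddle the bow: fingers at crop (275,260) and (375,245), bar centre at about (298,309), within 1 px of the prediction. I'll descend and grip.

Call:
{"method": "play_rows", "body": {
  "moves": [
    [[0, 0, 14, 0, 0, 0], [0, 1, 13, 0, 0, 0], [0, 0, 13, 0, 0, 0], [0, 1, 12, 0, 0, 0], [0, 0, 0, 0, 0, 0]]
  ]
}}

```text
time_s: 4.8
position: [0.5471, -0.0363, 0.106]
tcp_rot: [[0.254, 0.967, -0.003], [0.967, -0.254, 0.001], [0.0, -0.003, -1.0]]
force: [-0.5, -1.0, 0.8]
opening: 0.449
grasp_force: 0.0
```

Call:
{"method": "play_rows", "body": {
  "moves": [
    [[0, 0, 0, 0, 0, 0], [0, 0, 0, 0, 0, 0], [0, 0, 0, 0, 0, 0], [0, 0, 0, 0, 0, 0], [0, 0, 0, 0, 0, 0]]
  ],
  "fingers": -1
}}

```text
time_s: 5.3
position: [0.5482, -0.0369, 0.1079]
tcp_rot: [[0.254, 0.967, 0.0], [0.967, -0.254, -0.0], [-0.0, 0.0, -1.0]]
force: [-0.2, -1.5, 2.5]
opening: 0.084
grasp_force: 22.8
```

Call:
{"method": "play_rows", "body": {
  "moves": [
    [[0, 0, -4, 0, 0, 0], [0, 0, -8, 0, 0, 0], [0, 0, -12, 0, 0, 0], [0, 0, -12, 0, 0, 0], [0, 0, -10, 0, 0, 0]]
  ]
}}

```text
time_s: 5.8
position: [0.5486, -0.0369, 0.1552]
tcp_rot: [[0.254, 0.967, 0.002], [0.967, -0.254, -0.0], [-0.0, 0.002, -1.0]]
force: [0.4, -0.7, -1.0]
opening: 0.077
grasp_force: 30.0
```

Run:
```python
from h import *
A=bot.capture("scene");s=bot.read_state();print(s["position"],s["force"],s["moment"],s["grasp_force"])
cv2.imwrite("pics/w.png",cv2.resize(A["image"][140:260,255:375],(600,600),interpolation=3))
D=down(-15);plan([((.43,.15,.125),D,7),((.43,.15,.040),D,6)])
```

```text
[ 0.54952792 -0.03714318  0.15657556] [ 0.20580963 -0.33819794 -1.26647252] [-0.08037285  0.08575615  0.00837323] 29.959638118743896
[[22,-23,4,0,0,0],[21,-23,4,0,0,0],[22,-23,5,0,0,0],[21,-24,4,0,0,0],[22,-23,5,0,0,0]]
[[21,-24,4,0,0,0],[22,-23,5,0,0,0.01]]
-> [0.4304 0.1503 0.1248]
[[0,0,14,0,0,0],[0,0,14,0,0,0],[0,0,14,0,0,0],[0,0,14,0,0,0],[0,0,14,0,0,0]]
[[0,-1,15,0,0,0]]
-> [0.4298 0.1504 0.0398]
```

View pics/w.png

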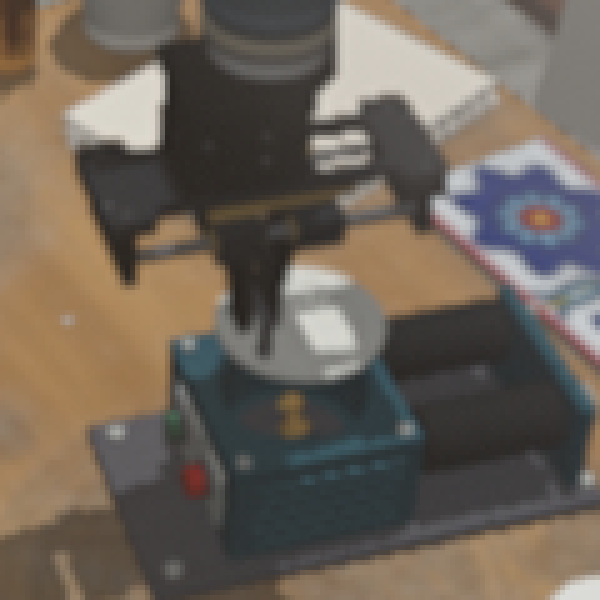

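The lid hangs level in the jaws at crop (305,325), with the brass nipple exposed in the well at (290,410). Carrying it to free table.

Call:
{"method": "play_rows", "body": {
  "moves": [
    [[14, -14, 0, 0, 0, 0], [22, -23, 3, 0, 0, 0], [24, -25, 5, 0, 0, 0], [24, -26, 5, 0, 0, 0], [24, -26, 5, 0, 0, 0]]
  ]
}}

```text
time_s: 6.35
position: [0.4631, 0.0983, 0.1352]
tcp_rot: [[0.255, 0.967, -0.002], [0.967, -0.255, 0.0], [0.0, -0.002, -1.0]]
force: [0.1, -0.3, -1.3]
opening: 0.079
grasp_force: 30.0
```

Call:
{"method": "play_rows", "body": {
  "moves": [
    [[22, -25, 5, 0, 0, 0], [15, -17, 8, 0, 0, 0], [6, -7, 15, 0, 0, 0], [0, 0, 20, 0, 0, 0], [0, 0, 20, 0, 0, 0]]
  ]
}}

```text
time_s: 6.85
position: [0.4275, 0.1518, 0.0672]
tcp_rot: [[0.253, 0.968, -0.0], [0.968, -0.253, 0.0], [0.0, -0.0, -1.0]]
force: [-0.5, -0.7, -0.6]
opening: 0.079
grasp_force: 30.0
```

Call:
{"method": "play_rows", "body": {
  "moves": [
    [[0, 0, 14, 0, 0, 0], [0, 0, 10, 0, 0, 0], [0, 0, 4, 0, 0, 0], [0, 0, 2, 0, 0, 0], [0, 0, 0, 0, 0, 0]]
  ]
}}

```text
time_s: 7.35
position: [0.4289, 0.1507, 0.0377]
tcp_rot: [[0.254, 0.967, 0.0], [0.967, -0.254, 0.0], [0.0, 0.0, -1.0]]
force: [0.2, 0.2, -1.3]
opening: 0.08
grasp_force: 30.0
```

Call:
{"method": "play_rows", "body": {
  "moves": [
    [[0, 0, 1, 0, 0, 0], [0, 0, 1, 0, 0, 0], [0, 0, 1, 0, 0, 0], [0, 0, 1, 0, 0, 0], [0, 0, 0, 0, 0, 0]]
  ]
}}

```text
time_s: 7.85
position: [0.4289, 0.1506, 0.0335]
tcp_rot: [[0.254, 0.967, -0.0], [0.967, -0.254, 0.0], [-0.0, -0.0, -1.0]]
force: [0.0, 0.8, -1.1]
opening: 0.08
grasp_force: 30.0
```

Call:
{"method": "play_rows", "body": {
  "moves": [
    [[0, 0, 0.5, 0, 0, 0], [0, 0, 0.5, 0, 0, 0], [0, 0, 0.5, 0, 0, 0], [0, 0, 0.5, 0, 0, 0], [0, 0, 0, 0, 0, 0]]
  ]
}}

```text
time_s: 8.35
position: [0.4287, 0.1506, 0.0318]
tcp_rot: [[0.254, 0.967, -0.0], [0.967, -0.254, 0.0], [-0.0, -0.0, -1.0]]
force: [-0.3, -0.3, 3.6]
opening: 0.078
grasp_force: 30.0
```

Call:
{"method": "play_rows", "body": {
  "moves": [
    [[0, 0, 0, 0, 0, 0], [0, 0, 0, 0, 0, 0], [0, 0, 0, 0, 0, 0], [0, 0, 0, 0, 0, 0]]
  ],
  "fingers": -0.1
}}

```text
time_s: 8.75
position: [0.429, 0.1506, 0.0315]
tcp_rot: [[0.254, 0.967, 0.0], [0.967, -0.254, -0.0], [0.0, 0.0, -1.0]]
force: [0.4, -0.5, -0.1]
opening: 0.355
grasp_force: 0.0
```

Call:
{"method": "play_rows", "body": {
  "moves": [
    [[0, 0, -10, 0, 0, 0], [0, 0, -30, 0, 0, 0], [0, 0, -45, 0, 0, 0], [0, 0, -45, 0, 0, 0], [0, 0, -30, 0, 0, 0]]
  ]
}}

```text
time_s: 9.25
position: [0.4294, 0.1507, 0.1949]
tcp_rot: [[0.254, 0.967, 0.004], [0.967, -0.254, 0.0], [0.001, 0.004, -1.0]]
force: [0.9, -0.5, 0.1]
opening: 0.45
grasp_force: 0.0
```

Run:
```python
from h import *
np.set_printoptions(precision=4,suppress=True)
A=bot.capture("scene");B=bot.capture("top");print(bot.read_state()["time_s"])
for p in(A,B): print([(r["centre"],r["confidence"],atz(p,r["centre"],.004)) for r in bot.pinpoint(p,"lid")[:2]])
print([(r["centre"],r["confidence"]) for r in bot.pinpoint(B,"nipple_tip")],[(r["centre"],r["confidence"]) for r in bot.pinpoint(A,"nipple_tip")])
for p in(A,B): print([(r["centre"],r["confidence"]) for r in bot.pinpoint(p,"mill")])
a=cv2.resize(A["image"][140:260,200:380],(540,360),interpolation=3);b=cv2.resize(B["image"][150:240,200:350],(600,360),interpolation=3)
cv2.imwrite("pics/x.png",cv2.resize(np.hstack([A["image"][150:240,280:350],B["image"][145:235,265:345]]),(800,480),interpolation=3))
D=down(60);plan([((.445,.320,.200),D,9)])
```

```text
9.35
[([250.0, 214.6], 0.96, array([0.4544, 0.1334, 0.004 ]))]
[([396.5, 182.6], 0.69, array([ 0.5882, -0.3163,  0.004 ])), ([239.7, 224.3], 0.6, array([0.4577, 0.1482, 0.004 ]))]
[([182.1, 226.2], 0.49), ([307.0, 179.3], 0.39)] [([310.3, 216.9], 0.57)]
[([312.1, 236.5], 0.56)]
[([303.4, 187.6], 0.6), ([135.5, 194.5], 0.31)]
[[19,-3,-1,0,0,-0.14],[19,0,-1,0,0,-0.15],[19,2,-1,0,0,-0.14],[18,5,-1,0,0,-0.15],[17,8,-1,0,0,-0.14]]
[[16,10,-1,0,0,-0.15],[14,12,-1,0,0,-0.14],[12,14,-1,0,0,-0.15],[11,17,-2,0,0,-0.14]]
-> [0.4448 0.3204 0.2002]
```

View pics/x.png

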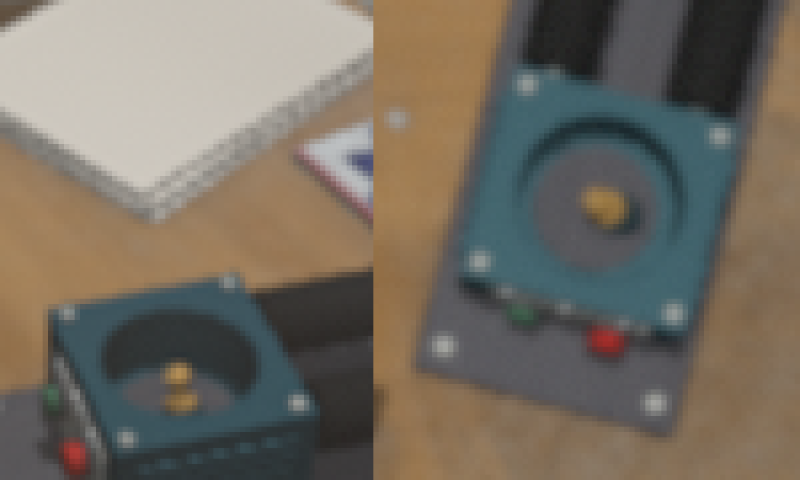

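Empty well with the brass nipple: head at display (178,370) in the scene half and (598,203) in the top half. Four case screws are visible in each half, so I'll use them for the mill's pose.

Run:
```python
from h import *
np.set_printoptions(precision=4,suppress=True)
A=bot.capture("scene");B=bot.capture("top")
sa=[(68,313),(229,283),(299,403),(127,438)];sb=[(480,261),(527,84),(719,134),(673,314)]
k=800/150
pa=[(280+x/k-.4,150+y/k-.4) for x,y in sa];pb=[(265+(x-373.33)/k-.4,145+y/k-.4) for x,y in sb]
for P in ([atz(A,c,.081) for c in pa],[atz(B,c,.081) for c in pb],[tri(A,c,B,e)[0] for c,e in zip(pa,pb)]):
    P=np.array(P);fl,bl,br,fr=P
    d=[bl-fl,br-fr];e=[fl-fr,bl-br]
    print(P.mean(0),[round(float(np.degrees(np.arctan2(v[1],v[0]))),1) for v in d],[round(float(np.degrees(np.arctan2(-v[0],v[1]))),1) for v in e],[round(float(np.linalg.norm(v)),4) for v in d+e])
ca=(280+178/k-.4,150+366/k-.4);cb=(265+(596-373.33)/k-.4,145+201/k-.4)
print("tip",*tri(A,ca,B,cb),atz(A,ca,.072),atz(B,cb,.072))
for X in([.5745,-.0405,.072],[.572,-.0585,.04]):print(proj(A,X),proj(B,X))
```

```text
[ 0.5758 -0.0468  0.081 ] [-14.5, -14.2] [-14.5, -13.9] [0.0973, 0.0984, 0.1054, 0.105]
[ 0.5766 -0.0445  0.081 ] [-14.1, -14.0] [-14.6, -13.9] [0.0979, 0.0993, 0.1057, 0.1054]
[ 0.5772 -0.0447  0.0787] [-14.1, -13.9] [-14.6, -13.9] [0.098, 0.0992, 0.1059, 0.1056]
tip [ 0.5767 -0.0433  0.0711] 0.000906868191821952 [ 0.5766 -0.0442  0.072 ] [ 0.5762 -0.043   0.072 ]
[311.6988 217.7265] [305.453  182.8621]
[313.7629 229.3849] [310.9531 185.2413]
```

Call:
{"method": "play_rows", "body": {
  "moves": [
    [[19, -3, -1, 0, 0, -0.14], [19, 0, -1, 0, 0, -0.15], [19, 2, -1, 0, 0, -0.14], [18, 5, -1, 0, 0, -0.15], [17, 8, -1, 0, 0, -0.14]]
  ],
  "fingers": 0.5
}}

```text
time_s: 10.25
position: [0.4379, 0.2456, 0.1956]
tcp_rot: [[-0.452, 0.892, -0.002], [0.892, 0.452, -0.001], [0.0, -0.002, -1.0]]
force: [0.6, 0.1, -0.1]
opening: 0.736
grasp_force: 0.0
```

Call:
{"method": "play_rows", "body": {
  "moves": [
    [[16, 10, -1, 0, 0, -0.15], [14, 12, -1, 0, 0, -0.14], [12, 14, -1, 0, 0, -0.15], [11, 17, -2, 0, 0, -0.14], [0, 0, 0, 0, 0, 0]]
  ]
}}

```text
time_s: 10.75
position: [0.4462, 0.3224, 0.2008]
tcp_rot: [[-0.865, 0.501, 0.0], [0.501, 0.865, 0.001], [0.0, 0.001, -1.0]]
force: [-0.2, -1.2, 0.3]
opening: 0.746
grasp_force: 0.0
```

Run:
```python
from h import *
A=bot.capture("scene");B=bot.capture("top");s=bot.read_state();print(s["position"],s["time_s"])
cv2.imwrite("pics/y.png",np.hstack([cv2.resize(A["image"][110:200,180:270],(400,400),interpolation=3),cv2.resize(B["image"][190:260,130:200],(400,400),interpolation=3)]))
t=s["position"]+np.array(s["tcp_rot"])[:,2]*.014
print(proj(A,t),proj(B,t))
print([(r["centre"],r["confidence"]) for r in bot.pinpoint(A,"gun_grip")[:3]])
plan([((.445,.320,.118),down(60),5)])
```

```text
[0.44527608 0.32031067 0.20057544] 10.85
[218.59728541 140.46632481] [168.78241172 224.59081606]
[([220.8, 154.6], 0.75), ([241.7, 145.4], 0.56)]
[[0,0,17,0,0,0],[0,0,16,0,0,0],[0,0,17,0,0,0],[0,0,16,0,0,0],[0,0,17,0,0,-0.01]]
-> [0.445  0.3198 0.1177]
```

View pics/y.png

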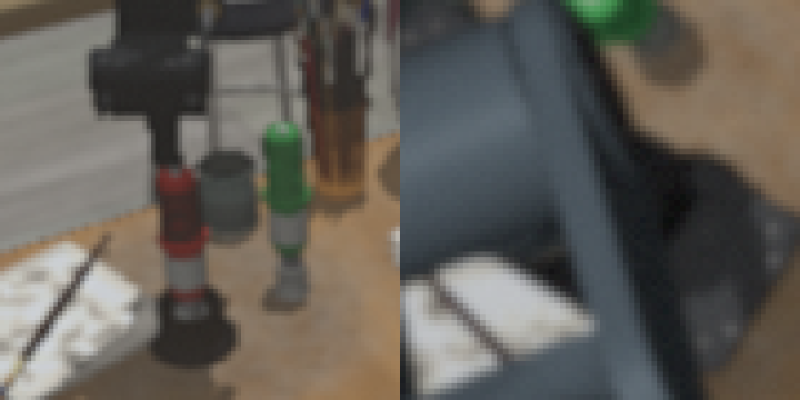

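The jaws are straight above the red gun (fingers at crop column 165, butt at 175), and the green one is clear to the right. Descend.

Call:
{"method": "play_rows", "body": {
  "moves": [
    [[0, 0, 15, 0, 0, 0], [0, 0, 17, 0, 0, 0], [0, 0, 17, 0, 0, 0], [0, 0, 17, 0, 0, 0], [0, 0, 14, 0, 0, 0]]
  ]
}}

```text
time_s: 11.4
position: [0.4453, 0.3192, 0.1204]
tcp_rot: [[-0.863, 0.506, -0.002], [0.506, 0.863, -0.001], [0.001, -0.002, -1.0]]
force: [-0.5, -0.6, 0.3]
opening: 0.752
grasp_force: 0.0
```

Call:
{"method": "play_rows", "body": {
  "moves": [
    [[0, 0, 0, 0, 0, 0], [0, 0, 0, 0, 0, 0], [0, 0, 0, 0, 0, 0], [0, 0, 0, 0, 0, 0], [0, 0, 0, 0, 0, 0]]
  ],
  "fingers": -1
}}

```text
time_s: 11.9
position: [0.4463, 0.3207, 0.1223]
tcp_rot: [[-0.864, 0.504, 0.001], [0.504, 0.864, 0.001], [-0.001, 0.001, -1.0]]
force: [0.5, 0.2, 0.2]
opening: 0.38
grasp_force: 0.3
```

Call:
{"method": "play_rows", "body": {
  "moves": [
    [[0, 0, 0, 0, 0, 0], [0, 0, 0, 0, 0, 0], [0, 0, 0, 0, 0, 0]]
  ]
}}

```text
time_s: 12.2
position: [0.4463, 0.3208, 0.1221]
tcp_rot: [[-0.864, 0.504, 0.001], [0.504, 0.864, 0.0], [-0.001, 0.001, -1.0]]
force: [-0.2, -0.4, 3.8]
opening: 0.362
grasp_force: 29.9
```

Call:
{"method": "play_rows", "body": {
  "moves": [
    [[0, 0, -5, 0, 0, 0], [0, 0, -15, 0, 0, 0], [0, 0, -30, 0, 0, 0], [0, 0, -35, 0, 0, 0], [0, 0, -35, 0, 0, 0]]
  ]
}}

```text
time_s: 12.7
position: [0.4445, 0.32, 0.2415]
tcp_rot: [[-0.864, 0.504, -0.004], [0.504, 0.864, -0.002], [0.002, -0.003, -1.0]]
force: [0.8, 0.5, -3.3]
opening: 0.362
grasp_force: 29.9
```

```bash
cat >> h.py <<'E'
w=np.radians(-14.2);Rm=Ro.from_euler("z",w).as_matrix()
tip=np.array([.5772,-.0410,.0718]);n=Rm@np.array([0,.5,np.sqrt(.75)])
y_=Rm[:,0];Rp=np.c_[np.cross(y_,-n),y_,-n];L=.1161
def P(s): return tip+n*(s+L)
E
python3 - <<'E'
from h import *
np.set_printoptions(precision=4,suppress=True)
A=bot.capture("scene");s=bot.read_state();print(s["position"],s["force"],s["moment"],s["opening"],s["grasp_force"])
cv2.imwrite("pics/z.png",cv2.resize(A["image"][90:200,170:280],(600,600),interpolation=3))
print(P(.06),P(.02),n)
plan([(P(.06),Rp,14)])
E
```

```text
[0.4478 0.3217 0.2478] [-0.0939  0.402   1.0978] [ 0.0539 -0.1541  0.0312] 0.3631229196308965 29.94584313579253
[0.5988 0.0444 0.2243] [0.5939 0.025  0.1897] [0.1227 0.4847 0.866 ]
[[-19,-12,2,0.02,-0.03,0.09],[-20,-10,2,0.02,-0.03,0.09],[-21,-8,3,0.03,-0.03,0.09],[-21,-6,4,0.02,-0.03,0.09],[-22,-4,5,0.02,-0.03,0.09]]
[[-22,-2,6,0.03,-0.03,0.09],[-22,0,6,0.02,-0.03,0.09],[-21,3,7,0.02,-0.03,0.09],[-21,5,8,0.03,-0.04,0.09],[-20,6,8,0.02,-0.03,0.09]]
[[-19,9,9,0.03,-0.04,0.09],[-18,10,9,0.02,-0.03,0.09],[-17,12,9,0.03,-0.04,0.09],[-15,14,9,0.02,-0.03,0.09]]
-> [0.5987 0.0444 0.2246]
```

View pics/z.png

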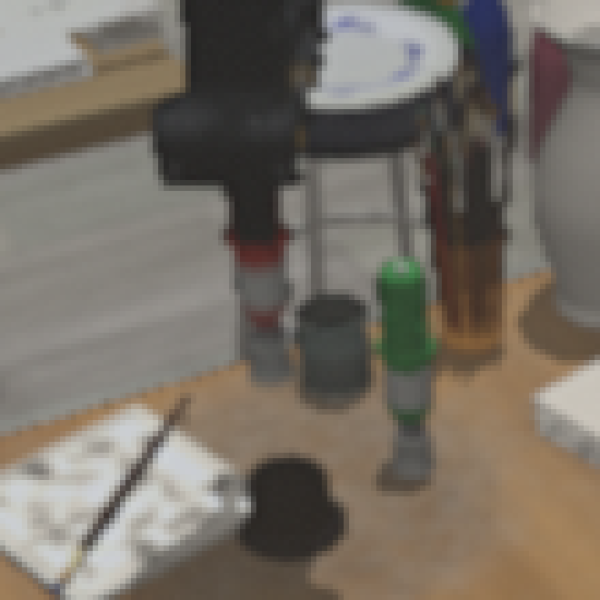

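The gun is clear of the cup and held upright, coupler at crop (268,360); the green one is untouched. Moving to the nipple axis.

Call:
{"method": "play_rows", "body": {
  "moves": [
    [[-19, -12, 2, 0.02, -0.03, 0.09], [-20, -10, 2, 0.02, -0.03, 0.09], [-21, -8, 3, 0.03, -0.03, 0.09], [-21, -6, 4, 0.02, -0.03, 0.09], [-22, -4, 5, 0.02, -0.03, 0.09]]
  ]
}}

```text
time_s: 13.25
position: [0.498, 0.2205, 0.2326]
tcp_rot: [[-0.552, 0.833, 0.031], [0.816, 0.548, -0.182], [-0.169, -0.075, -0.983]]
force: [0.2, -0.0, -3.3]
opening: 0.358
grasp_force: 29.9
```

Call:
{"method": "play_rows", "body": {
  "moves": [
    [[-22, -2, 6, 0.03, -0.03, 0.09], [-22, 0, 6, 0.02, -0.03, 0.09], [-21, 3, 7, 0.02, -0.03, 0.09], [-21, 5, 8, 0.03, -0.04, 0.09], [-20, 6, 8, 0.02, -0.03, 0.09]]
  ]
}}

```text
time_s: 13.75
position: [0.5526, 0.1217, 0.2231]
tcp_rot: [[-0.133, 0.991, -0.025], [0.924, 0.115, -0.365], [-0.359, -0.072, -0.931]]
force: [0.1, 0.2, -3.1]
opening: 0.362
grasp_force: 29.9
```

Call:
{"method": "play_rows", "body": {
  "moves": [
    [[-19, 9, 9, 0.03, -0.04, 0.09], [-18, 10, 9, 0.02, -0.03, 0.09], [-17, 12, 9, 0.03, -0.04, 0.09], [-15, 14, 9, 0.02, -0.03, 0.09], [0, 0, 0, 0, 0, 0]]
  ]
}}

```text
time_s: 14.25
position: [0.5975, 0.0413, 0.2161]
tcp_rot: [[0.213, 0.969, -0.128], [0.839, -0.248, -0.484], [-0.5, -0.004, -0.866]]
force: [-0.5, 0.6, -4.0]
opening: 0.357
grasp_force: 29.9
```

Run:
```python
from h import *
np.set_printoptions(precision=4,suppress=True)
A=bot.capture("scene");B=bot.capture("top");s=bot.read_state();print(s["time_s"],s["position"],s["joint_positions"],s["opening"],P(.06))
p,R=plan([(P(.022),Rp,3)])
q,S=np.array(s["position"]),np.array(s["tcp_rot"])
for d in(.1161,.1161-.05): print("pred axis",proj(A,q+S[:,2]*d),proj(B,q+S[:,2]*d))
for p in(A,B):
  for k in("gun","coupler_seat","gun_grip"): print(k,[(r["centre"],round(r["confidence"],2)) for r in bot.pinpoint(p,k)[:2]])
```

```text
14.35 [0.5957 0.0433 0.2166] [  6.4984  36.5945  79.9607 -28.478   77.0475  30.5076] 0.356974337058727 [0.5988 0.0444 0.2243]
[[-1,1,10,0,0,0],[-1,1,10,0,0,0],[0,1,10,-0.01,0,0]]
-> [0.5943 0.0264 0.1916]
pred axis [309.0344 200.5757] [296.4178 178.4098]
pred axis [307.0667 183.9918] [288.1733 173.6533]
gun [([243.2, 175.6], 0.84), ([312.8, 201.8], 0.66)]
coupler_seat [([329.8, 347.7], 0.7), ([307.6, 192.3], 0.61)]
gun_grip [([304.6, 164.0], 0.81), ([241.5, 144.4], 0.54)]
gun [([177.7, 193.8], 0.61), ([295.8, 174.6], 0.6)]
coupler_seat [([175.0, 195.0], 0.6)]
gun_grip [([274.1, 163.4], 0.75), ([162.6, 184.7], 0.59)]
```

Call:
{"method": "play_rows", "body": {
  "moves": [
    [[-1, 1, 10, 0, 0, 0], [-1, 1, 10, 0, 0, 0], [0, 1, 10, -0.01, 0, 0], [0, 0, 0, 0, 0, 0], [0, 0, 0, 0, 0, 0]]
  ]
}}

```text
time_s: 15.15
position: [0.5948, 0.0258, 0.1926]
tcp_rot: [[0.211, 0.97, -0.118], [0.84, -0.241, -0.486], [-0.5, 0.004, -0.866]]
force: [0.1, -0.4, -4.2]
opening: 0.362
grasp_force: 29.9
```

Run:
```python
from h import *
np.set_printoptions(precision=4,suppress=True)
A=bot.capture("scene");B=bot.capture("top");s=bot.read_state();print(s["time_s"],s["position"],P(.022),s["tcp_rot"]-Rp)
q,S=np.array(s["position"]),np.array(s["tcp_rot"])
for d in(.1161,.1161-.05,.026): print("pred axis",d,(proj(A,q+S[:,2]*d)-[280,160])*[7,7.5],(proj(B,q+S[:,2]*d)-[260,145])*[7.27,7.5]+[400,0])
print("tip",(proj(A,tip)-[280,160])*[7,7.5],(proj(B,tip)-[260,145])*[7.27,7.5]+[400,0])
cv2.imwrite("pics/q.png",np.hstack([cv2.resize(A["image"][160:240,280:337],(400,600),interpolation=3),cv2.resize(B["image"][145:225,260:315],(400,600),interpolation=3)]))
```

```text
15.25 [0.5955 0.0262 0.1933] [0.5941 0.0259 0.1914] [[-0.0014  0.0012  0.007 ]
 [ 0.0004  0.0047 -0.0017]
 [ 0.0001  0.0056 -0.    ]]
pred axis 0.1161 [226.0479 372.6785] [707.5506 256.2079]
pred axis 0.06609999999999999 [210.9509 249.6106] [649.3192 223.0757]
pred axis 0.026 [198.6554 149.3799] [600.0317 195.0323]
tip [227.7875 431.7517] [731.7436 276.9862]
```

View pics/q.png

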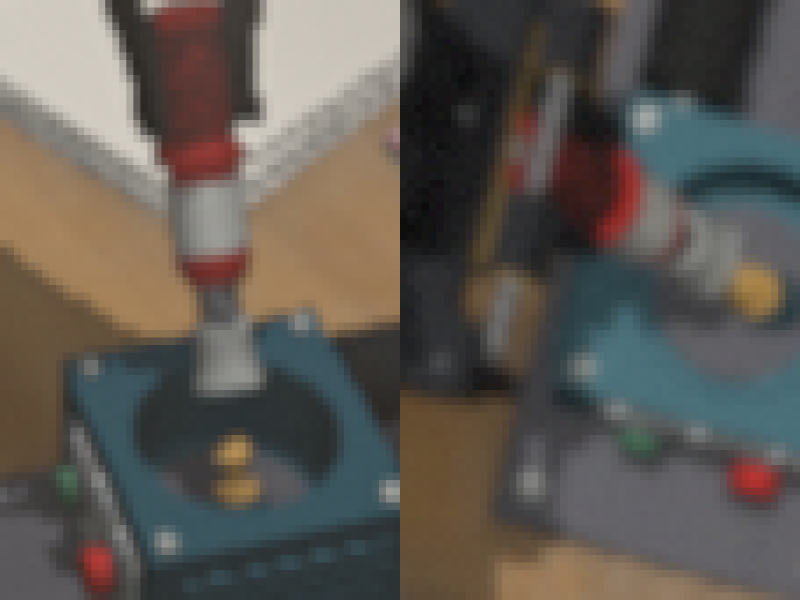

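The coupler mouth is at scene display (230,375) and top (718,270). In both views the gun axis points at the nipple tip to within about 1–2 mm, inside the flare, so I'm advancing along the axis.

Run:
```python
from h import *
plan([(P(-.004),Rp,5)])
```

```text
[[0,0,6,0,0,0],[0,0,5,0,0,0],[0,0,6,0,0,0],[0,-1,5,0,0,0],[0,0,6,0.01,0,0]]
-> [0.5913 0.0128 0.1691]
```

Call:
{"method": "play_rows", "body": {
  "moves": [
    [[0, -1, 6, 0, 0, 0], [0, 0, 5, 0, 0, 0], [0, 0, 6, 0.005, 0, 0], [0, 0, 5, 0, 0, 0], [0, 0, 5, 0, 0, 0]]
  ]
}}

```text
time_s: 15.75
position: [0.591, 0.013, 0.1692]
tcp_rot: [[0.211, 0.97, -0.121], [0.84, -0.243, -0.485], [-0.5, 0.0, -0.866]]
force: [-0.0, -0.2, -3.8]
opening: 0.361
grasp_force: 29.9
```

Call:
{"method": "play_rows", "body": {
  "moves": [
    [[0, 0, 1, 0, 0, 0], [0, 0, 2, 0, 0, 0], [0, 0, 2, 0, 0, 0], [0, 0, 1, 0, 0, 0], [0, 0, 0, 0, 0, 0]]
  ]
}}

```text
time_s: 16.25
position: [0.5898, 0.0105, 0.1646]
tcp_rot: [[0.211, 0.97, -0.122], [0.84, -0.243, -0.485], [-0.5, -0.0, -0.866]]
force: [-0.7, 0.3, -1.5]
opening: 0.359
grasp_force: 29.9
```

Call:
{"method": "play_rows", "body": {
  "moves": [
    [[0, 0, 1, 0, 0, 0], [0, 0, 1, 0, 0, 0], [0, 0, 1, 0, 0, 0], [0, 0, 1, 0, 0, 0], [0, 0, 0, 0, 0, 0]]
  ]
}}

```text
time_s: 16.75
position: [0.5897, 0.0081, 0.1614]
tcp_rot: [[0.211, 0.97, -0.121], [0.839, -0.243, -0.486], [-0.501, 0.001, -0.865]]
force: [-1.3, 0.2, 1.0]
opening: 0.356
grasp_force: 30.0
```

Call:
{"method": "play_rows", "body": {
  "moves": [
    [[0, 0, 1, 0, 0, 0], [0, 0, 1, 0, 0, 0], [0, 0, 1, 0, 0, 0], [0, 0, 0, 0, 0, 0]]
  ]
}}

```text
time_s: 17.15
position: [0.5889, 0.0062, 0.1579]
tcp_rot: [[0.21, 0.97, -0.122], [0.839, -0.243, -0.486], [-0.501, -0.001, -0.865]]
force: [-2.2, -3.2, -2.2]
opening: 0.358
grasp_force: 30.0
```

Call:
{"method": "play_rows", "body": {
  "moves": [
    [[-0.5, 0, 0, 0, 0, 0], [-0.5, -0.5, 1, 0, 0, 0], [0, 0, 1, 0, 0, 0], [0, 0, 1, 0, 0, 0], [0, 0, 0, 0, 0, 0]]
  ]
}}

```text
time_s: 17.65
position: [0.5882, 0.0046, 0.1557]
tcp_rot: [[0.21, 0.97, -0.122], [0.84, -0.243, -0.485], [-0.5, -0.0, -0.866]]
force: [-2.1, -2.8, -6.2]
opening: 0.36
grasp_force: 30.0
```

Call:
{"method": "play_rows", "body": {
  "moves": [
    [[0, 0, 1, 0, 0, 0], [0, 0, 1, 0, 0, 0], [0, 0, 0, 0, 0, 0]]
  ]
}}

```text
time_s: 17.95
position: [0.5882, 0.0042, 0.1552]
tcp_rot: [[0.211, 0.97, -0.121], [0.84, -0.243, -0.485], [-0.5, 0.001, -0.866]]
force: [-2.4, 0.6, 1.0]
opening: 0.364
grasp_force: 30.0
```

```bash
cat > m.py <<'E'
from h import *
np.set_printoptions(precision=2,suppress=True)
f=[];m=[]
for i in range(4):
    B=bot.capture("top");s=bot.read_state();f.append(s["force"]);m.append(s["moment"])
S=np.array(s["tcp_rot"]);f=np.mean(f,0)+[0,0,3.8]
print(s["time_s"],"s mm",1000*(n@(s["position"]-tip)-L),"net tool f",S.T@f,"mom",S.T@np.mean(m,0),s["opening"])
E
python3 m.py
```

```text
18.15 s mm -20.65910612128981 net tool f [-2.48 -2.97 -4.62] mom [ 0.84 -0.05 -0.03] 0.36112137052554305
```

Call:
{"method": "play_rows", "body": {
  "moves": [
    [[-0.5, -1, 1, 0, 0, 0], [0, 0, 1, 0, 0, 0], [0, 0, 1, 0, 0, 0], [0, 0, 0, 0, 0, 0], [0, 0, 0, 0, 0, 0]]
  ]
}}

```text
time_s: 18.65
position: [0.5878, 0.0033, 0.1538]
tcp_rot: [[0.212, 0.97, -0.118], [0.84, -0.243, -0.485], [-0.499, 0.004, -0.867]]
force: [-2.1, 5.7, 7.6]
opening: 0.357
grasp_force: 30.0
```

```bash
python3 m.py
```

```text
18.85 s mm -22.286019657098034 net tool f [ -2.1   -3.2  -11.07] mom [ 0.99  0.1  -0.02] 0.3554322784017366
```

Call:
{"method": "play_rows", "body": {
  "moves": [
    [[0, -1, 1, 0, 0, 0], [0, 0, 1, 0, 0, 0], [0, 0, 1, 0, 0, 0], [0, 0, 0, 0, 0, 0], [0, 0, 0, 0, 0, 0]]
  ]
}}

```text
time_s: 19.35
position: [0.5873, 0.0021, 0.1516]
tcp_rot: [[0.212, 0.97, -0.116], [0.841, -0.242, -0.485], [-0.498, 0.006, -0.867]]
force: [-2.2, 4.7, 8.6]
opening: 0.363
grasp_force: 30.0
```

```bash
python3 m.py
```

```text
19.55 s mm -24.830578872750948 net tool f [ -2.31  -2.9  -12.93] mom [ 0.8   0.04 -0.03] 0.3601185600703899
```

Call:
{"method": "play_rows", "body": {
  "moves": [
    [[0, -0.5, 1, 0, 0, 0], [0, 0, 1, 0, 0, 0], [0, 0, 1, 0, 0, 0], [0, 0, 0, 0, 0, 0], [0, 0, 0, 0, 0, 0]]
  ]
}}

```text
time_s: 20.05
position: [0.5868, 0.0008, 0.1493]
tcp_rot: [[0.213, 0.97, -0.115], [0.841, -0.242, -0.485], [-0.498, 0.007, -0.867]]
force: [-1.0, 5.5, 8.9]
opening: 0.361
grasp_force: 30.0
```

```bash
python3 m.py
```

```text
20.25 s mm -27.482893087914753 net tool f [ -1.73  -2.27 -13.88] mom [ 0.79  0.03 -0.03] 0.36113499392163434
```

Call:
{"method": "play_rows", "body": {
  "moves": [
    [[0, 0, 1, 0, 0, 0], [0, 0, 1, 0, 0, 0], [0, 0, 1, 0, 0, 0], [0, 0, 0, 0, 0, 0], [0, 0, 0, 0, 0, 0]]
  ]
}}

```text
time_s: 20.75
position: [0.5865, -0.0005, 0.147]
tcp_rot: [[0.213, 0.97, -0.115], [0.841, -0.242, -0.485], [-0.498, 0.007, -0.867]]
force: [-2.0, 6.2, 10.2]
opening: 0.363
grasp_force: 30.0
```

```bash
python3 m.py
```

```text
20.95 s mm -30.242638524059895 net tool f [ -2.48  -3.01 -14.98] mom [ 0.81  0.06 -0.02] 0.3573182819905875
```

Call:
{"method": "play_rows", "body": {
  "moves": [
    [[0, 0, 1, 0, 0, 0], [0, 0, 1, 0, 0, 0], [0, 0, 0, 0, 0, 0], [0, 0, 0, 0, 0, 0]]
  ]
}}

```text
time_s: 21.35
position: [0.5863, -0.0014, 0.1454]
tcp_rot: [[0.213, 0.97, -0.114], [0.841, -0.242, -0.485], [-0.498, 0.007, -0.867]]
force: [-1.3, 6.6, 11.0]
opening: 0.364
grasp_force: 30.0
```

```bash
python3 m.py
```

```text
21.55 s mm -32.01670373604841 net tool f [ -2.45  -3.29 -15.94] mom [ 0.88  0.04 -0.03] 0.35795933728597235
```

Call:
{"method": "play_rows", "body": {
  "moves": [
    [[0, 0, 0.5, 0, 0, 0], [0, 0, 0.5, 0, 0, 0], [0, 0, 0, 0, 0, 0], [0, 0, 0, 0, 0, 0]]
  ]
}}

```text
time_s: 21.95
position: [0.5862, -0.0019, 0.1446]
tcp_rot: [[0.213, 0.97, -0.114], [0.841, -0.242, -0.485], [-0.498, 0.007, -0.867]]
force: [-1.7, 6.9, 11.4]
opening: 0.358
grasp_force: 30.0
```

```bash
python3 m.py
```

```text
22.15 s mm -32.967590978124825 net tool f [ -2.21  -3.25 -16.82] mom [ 0.89  0.02 -0.02] 0.3591169080537001
```

Call:
{"method": "play_rows", "body": {
  "moves": [
    [[0, 0, 0.5, 0, 0, 0], [0, 0, 0.5, 0, 0, 0], [0, 0, 0, 0, 0, 0], [0, 0, 0, 0, 0, 0]]
  ]
}}

```text
time_s: 22.55
position: [0.5862, -0.0019, 0.1444]
tcp_rot: [[0.213, 0.97, -0.114], [0.841, -0.242, -0.485], [-0.498, 0.008, -0.867]]
force: [-2.0, 8.3, 14.1]
opening: 0.353
grasp_force: 30.0
```

```bash
python3 m.py
```

```text
22.75 s mm -33.17647176520204 net tool f [ -2.48  -4.74 -20.61] mom [ 1.13  0.   -0.04] 0.3621278752081479
```

Call:
{"method": "play_rows", "body": {
  "moves": [
    [[0, 0, -1, 0, 0, 0], [0, 0, -0.8, 0, 0, 0], [0, 0, 0, 0, 0, 0], [0, 0, 0, 0, 0, 0], [0, 0, 0, 0, 0, 0]]
  ]
}}

```text
time_s: 23.25
position: [0.5863, -0.0015, 0.1453]
tcp_rot: [[0.213, 0.97, -0.114], [0.841, -0.242, -0.485], [-0.498, 0.007, -0.867]]
force: [-1.4, 6.8, 10.9]
opening: 0.358
grasp_force: 30.0
```

```bash
python3 m.py; python3 m.py
```

```text
23.45 s mm -32.223901735490934 net tool f [ -2.7   -3.24 -16.06] mom [ 0.86  0.   -0.03] 0.3594709000461643
23.65 s mm -32.2385937729779 net tool f [ -1.91  -3.41 -16.  ] mom [ 0.88  0.02 -0.06] 0.35873854504831726
```

```bash
python3 -c "
from rig import bot
print(bot.hand_in())"
```

```text
the job is handed in; nothing more can be done
None
```

I handed the job in at 23.7 s. The lid is on the table and the red gun's coupler is on the nipple. I judge it snapped on from the push depth and force, not from a picture. The gun is held steady about 1 mm short of its spring stop, and I touched nothing else.

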